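Tip the pine post onto the drill plate and press it home against the fence

ROBOT

A 7-joint arm with a two-finger parallel gripper is mounted at the origin on the work surface. World frame = base frame: x ahead of the robot, y to its left, z up, the work surface at z = 0. Lengths are in m, angles in degrees, forces in N, time in s.
With the tool pointing down it reaches from about 0.425 to 0.875 m from the base axis. Payload 4.7 kg.
Tool frame: the origin (TCP) lies at the very end of the fingers, on their centre line; the grasp point (between the pads) lies env.tcp_to_grasp behind it (env.tcp_to_grasp is the distance from the TCP to the grasp point, in m); z points along the fingers, x is the direction in which the jaws open and shut, and the axes are right-handed (so a half turn about z gives the same grasp; the last joint's range is limited). The gripper opens to 87 mm and grips with 3 to 60 N. Pads are 19 mm wide; open, the fingers measure 117 mm over their backs; the gripper's body (75 mm by 190 mm) begins 51 mm behind the grasp point.
Start: joints at [-67.603, 18.392, -4.016, 83.108, 1.295, 78.541, -3.26], TCP at [0.239, 0.604, 0.223] pointing down, gripper open.
Joint ranges: [-163.93, 163.93], [-17.29, 119.83], [-79.2, 71.16], [3.27, 140.29], [-89.18, 269.18], [5.43, 117.66], [-154.24, 154.24]. Speed limits (degrees/s): [147.25, 147.25, 180, 180, 180, 180, 180].

INTERFACE

Orientations are given as [roll, pitch, yaw] about the fixed x, y, z axes, in that order (R = Rz(yaw) Ry(pitch) Rx(roll)).
In Python, from cell import env gives the robot as it stands. The module is installed in compiled form; this text tells all that it offers.
- The arm moves only by the tool send_rows, never from a script. Its argument "steps" is a list of rows, each a list of 3 entries, a list of its own where there are three numbers: the shift along the tool's x, y, z in m, then the turn, a rotation vector about the tool's x, y, z in rad, then the finger opening in m, from 0 to 0.087. A call has exactly 5 rows; each row is the pose to reach, as a shift and turn from the pose commanded when the call began, along the tool's axes at that moment; what a row does not reach only later rows make up. A row lasts 1/12 s, in which the tool goes at most 41.7 mm and 7.16 degrees, less where a joint would pass 70% of its speed; a pose out of reach is approached as far as the arm can. A call with a gripper value outside its range is refused whole. The fingers move at their own pace and stop on an object; "grip_force" is the grip in N (left out, the last holds). Time passes only in rows, so rows that repeat a pose let the fingers close, or fill a call up. It gives the time, the measured TCP pose, the force and the opening at its end, in the units of the state.
- env.get_obs(): the state, without advancing time (a new reading comes with each control period).
- env.read_camera(name): name is "side" or "top" or "wrist"; returns a dict with "pixels" (420x560x3 uint8, red, green, blue), "fx", "fy", "cx", "cy" (pixels), "position" and "rotation" of the camera in the world. Camera axes: x right, y up, looking along -z (the intrinsics and any distortion apply to the point x, -y, -z); pixel columns grow to the right and rows downward; lengths in m; the calibration is good to about 2 mm. A picture is of the moment at which its call begins. There is no depth.
- env.sign_off(): hands the job in, once; it reports no verdict.
The state is a dict: "time_s": time; "qpos": joint angles; "joint_velocities": joint speeds; "effort": joint torques, N m; "tool_pos": TCP position; "tool_rot": TCP orientation; "force": force on the tool from outside, world axes, zero at the start; "wrist_torque": the same for the moment, N m; "grip_width": finger opening in m.
Only numpy, scipy, OpenCV 4.12 (cv2) and the standard library are available. Lean on these libraries where they do the work, as an engineer would, in place of code of your own. Each camera call takes 0.05 s, during which the arm holds its last target.

TASK

The pine post offcut stands on end on the bench, too fat to grip. Slide it upright, gently, until its foot rests against the edge of the steel drill plate that faces it, then push high on it so that it tips over that edge and lies along the plate, and finally push it from its foot end until its other end is home and flush against the steel fence, pressing it there firmly for a moment before letting go. The pine is soft, so never shove it hard, and leave the other things on the bench where they are.

Things in the scene. Friction and masses are not known exactly. Their poses are not given: they have to be found in the camera images.
- block: planed pine post offcut, 90 x 90 mm, 150 mm long, standing on end on the bench; 0.4 to 0.9 kg, waxed (friction about 0.3), too wide to grip. Origin: centre of its foot end; z runs from foot to top, x and y are normal to its sides, x within 0.2 rad of the plate's x at the start. Soft: a push over 20 N dents it. Lying on the plate, its centre line is 65 mm above the bench.
- block_top (a point): centre of the post's top end face, 150 mm along z from block; the end that comes to the fence. Its axes are the post's. Sliding the post takes 1 to 3 N, tipping it over the plate's edge from near its top 2 to 4 N (it falls by itself once tilted about 40 degrees); pressing it home with 13 to 16 N for half a second is right. Both stops are rigid: creep onto them at about 10 mm/s.
- plate: fixed dark steel drill plate with holes, 280 mm (x) by 340 mm (y), 20 mm thick, flat on the bench. Origin: centre of its underside; x points from the edge facing the standing post (x = -140 mm) to the fence: the way to push and tip. At the start the post stands 35 to 95 mm off that edge, up to 35 mm to either side of the plate's x axis.
- fence: fixed rigid steel fence bar across the plate, 200 mm long (y), 25 mm thick, 40 mm high, standing on the plate. Origin: bottom middle of its working face (20 mm above the bench); x is normal to that face and points into the fence, away from the post. Up to 0.08 rad askew to the plate.
- vise: bystander, to be left alone: small cast drill vise, 140 x 60 x 52 mm, lying on the plate beside the path; origin at the centre of its underside.
- chuck_key: bystander, to be left alone: T-shaped steel drill chuck key, 70 x 40 x 19 mm, lying on the plate behind the fence; origin at the centre of its underside.
- tape: bystander, to be left alone: black tape measure, 70 x 36 x 64 mm, standing on the bench beside the plate's near corner; origin at the centre of its underside.
- board: bystander, to be left alone: grooved pine board, 260 x 120 x 20 mm, flat on the bench; origin at the centre of its underside.
- rule: bystander, to be left alone: folded white rule, 30 x 235 x 16 mm, flat on the bench; origin at the centre of its underside.
- cordless: bystander, to be left alone: cordless drill standing on its battery foot, 120 x 70 mm foot, 187 mm tall; origin at the centre of its underside.
- battery: bystander, to be left alone: spare black tool battery, 110 x 70 x 63 mm, on the bench; origin at the centre of its underside.
- jar: bystander, to be left alone: glass jar of 70 mm diameter, 90 mm tall, steel cap; origin at the centre of its underside.

How it is judged:
By the outcome, as a careful person would: the job done as asked, in the order asked, and still so for the second after the job is handed in, with the robot touching nothing.
It also fails if it takes over 70 s, if anything falls off the work surface, if the arm or the gripper's body presses on something with over 40 N, if the wrist force passes 120 N, or if a joint passes its speed limit or range.

## Working session

There is one attempt and no reset: what is moved stays moved. The work goes in short steps, Python scripts to look and compute and a tool call to move; the robot and the scene stay as the last step left them, time stands still between calls to the robot, and variables do not carry over. Pictures are saved under pics/ and viewed, and the job is handed in when it is done.

Besides the shell and the picture viewer there is one more tool, called after ">>>" by a JSON object that holds its "api" and its "payload". send_rows: Moves the arm, as the interface text tells. Its arguments: {"type":"object","properties":{"steps":{"type":"array"},"grip_force":{"type":"number"}},"required":["steps"]}

```bash
mkdir -p pics; ls; python3 - <<'E'
from cell import env
import cv2,numpy as np
o=env.get_obs();print({k:np.round(v,4).tolist() for k,v in o.items()}); print(env.tcp_to_grasp)
for n in ["top","side","wrist"]:
    c=env.read_camera(n); cv2.imwrite(f"pics/a_{n}.png",c["pixels"][:,:,::-1])
    print(n,{k:np.round(v,4).tolist() if not isinstance(v,str) else v for k,v in c.items() if k!="pixels"})
E
```

```text
pics
{'time_s': 0.0, 'qpos': [-67.6037, 18.4376, -4.0146, 83.1764, 1.295, 78.5384, -3.2605], 'joint_velocities': [-0.034, -0.0196, -0.0434, -0.0129, -0.0845, 0.0288, -0.0221], 'effort': [0.0004, -49.1291, -0.4037, -31.2533, -0.0638, 0.0437, 0.0002], 'tool_pos': [0.239, 0.6039, 0.2215], 'tool_rot': [179.994, 0.1071, 68.4121], 'force': [-0.0739, -0.1163, -0.7243], 'wrist_torque': [-0.0054, 0.0334, 0.0499], 'grip_width': 0.0874}
0.0187
top {'fx': 518.3302, 'fy': 518.3302, 'cx': 278.6464, 'cy': 210.967, 'position': [0.2669, -0.0094, 1.4297], 'rotation': [11.1767, -1.3058, -89.3443]}
side {'fx': 540.4702, 'fy': 540.4702, 'cx': 283.1101, 'cy': 205.6913, 'position': [0.3464, 1.1313, 1.3217], 'rotation': [44.1332, -0.2278, -171.2209]}
wrist {'fx': 328.4165, 'fy': 328.4165, 'cx': 279.783, 'cy': 209.7904, 'position': [0.1754, 0.6278, 0.3836], 'rotation': [-14.4047, 0.1099, 68.4088]}
```

View pics/a_top.png

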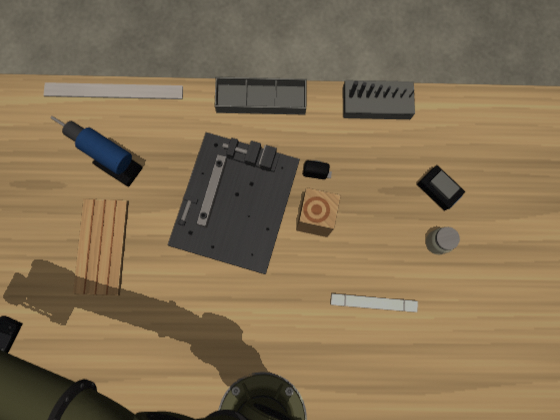

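View pics/a_side.png

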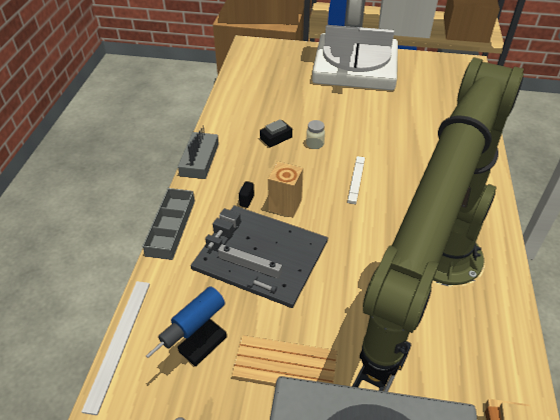

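View pics/a_wrist.png

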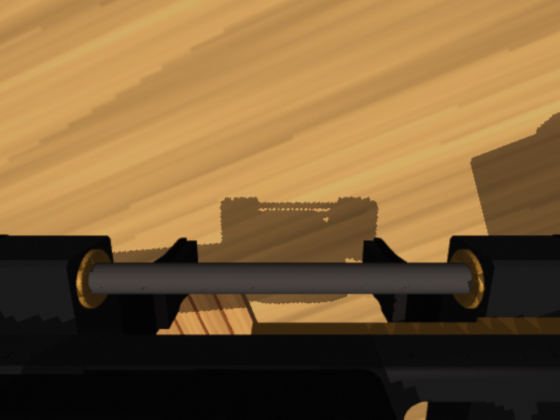

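The top view shows the plate (corners about (206,133), (299,157), (266,273), (169,244)), the fence bar at about (212,190), the post top at (319,205), and the vise at (250,153). Next I'll enlarge that area.

```bash
cat > h.py <<'E'
import numpy as np,cv2
from scipy.spatial.transform import Rotation as R
from cell import env
def ray(c,u,v):
    d=np.array([(u-c["cx"])/c["fx"],-(v-c["cy"])/c["fy"],-1.])
    return R.from_euler('xyz',c["rotation"],degrees=True).as_matrix()@d
def pt(c,u,v,z):
    d=ray(c,u,v);p=np.array(c["position"]);return p+d*(z-p[2])/d[2]
def proj(c,P):
    q=R.from_euler('xyz',c["rotation"],degrees=True).as_matrix().T@(np.array(P)-c["position"])
    return c["cx"]+c["fx"]*q[0]/-q[2], c["cy"]-c["fy"]*q[1]/-q[2]
def crop(c,fn,u0,v0,u1,v1,s):
    im=c["pixels"][v0:v1,u0:u1,::-1]
    cv2.imwrite(fn,cv2.resize(im,None,fx=s,fy=s,interpolation=cv2.INTER_CUBIC))
E
python3 - <<'E'
from h import *
c=env.read_camera("top");crop(c,"pics/b_top.png",160,120,350,280,4)
c=env.read_camera("side");crop(c,"pics/b_side.png",180,150,340,310,3.7)
E
```

```text
(no output)
```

View pics/b_top.png

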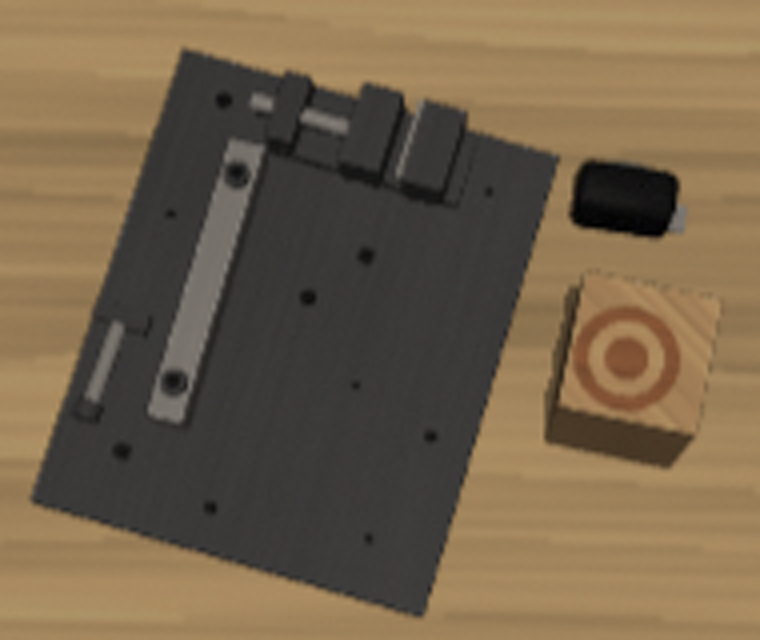

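View pics/b_side.png

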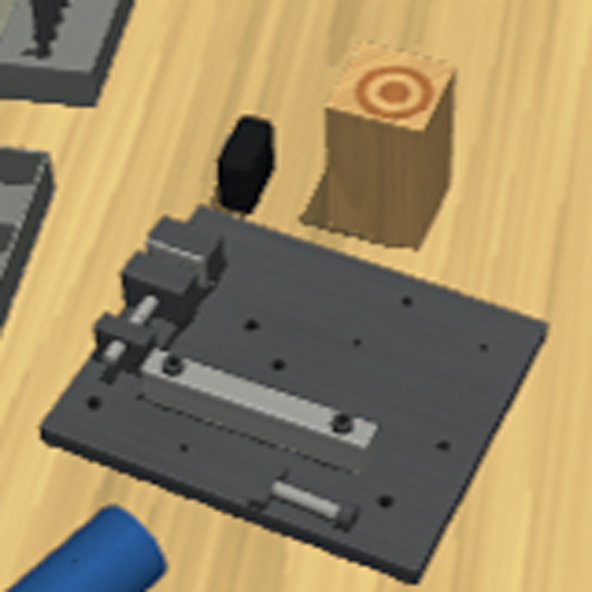

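```bash
python3 - <<'E'
from h import *
t=env.read_camera("top");s=env.read_camera("side")
T=lambda x,y,z:pt(t,(x+.5)/4-.5+160,(y+.5)/4-.5+120,z)[:2]
S=lambda x,y,z:pt(s,(x+.5)/3.7-.5+180,(y+.5)/3.7-.5+150,z)[:2]
np.set_printoptions(precision=4,suppress=True)
def quad(n,P):
    P=np.array(P);print(n,"c",P.mean(0),"sides",np.linalg.norm(P-np.roll(P,-1,0),axis=1),"ang",[round(float(np.degrees(np.arctan2(*(b-a)[::-1]))),1) for a,b in zip(P,np.roll(P,-1,0))]);print(P)
quad("plateT",[T(*p,.02) for p in [(558,155),(183,48),(33,500),(422,616)]])
quad("plateS",[S(*p,.02) for p in [(200,207),(43,430),(415,578),(547,325)]])
quad("postT",[T(*p,.15) for p in [(720,298),(586,272),(560,402),(694,432)]])
quad("postS",[S(*p,.15) for p in [(360,42),(326,104),(422,130),(456,68)]])
quad("fenceT",[T(*p,.06) for p in [(266,142),(228,140),(148,414),(186,424)]])
quad("fenceS",[S(*p,.06) for p in [(158,347),(142,372),(364,446),(378,425)]])
quad("tapeT",[T(*p,.064) for p in [(678,175),(580,160),(572,225),(664,236)]])
quad("viseT",[T(*p,.052) for p in [(467,112),(365,85),(340,170),(440,200)]])
print("post foot vis", T(670,467,0),T(547,442,0),S(420,248,0),S(330,222,0))
E
```

```text
plateT c [0.5728 0.0844] sides [0.2779 0.3374 0.2766 0.3386] ang [74.5, 164.7, -105.8, -15.6]
[[ 0.6986 -0.0946]
 [ 0.7729  0.1732]
 [ 0.4475  0.2625]
 [ 0.3724 -0.0037]]
plateS c [0.5726 0.0887] sides [0.2782 0.3344 0.2818 0.3371] ang [75.0, 163.6, -105.6, -15.8]
[[ 0.6979 -0.0922]
 [ 0.7699  0.1766]
 [ 0.4491  0.2709]
 [ 0.3734 -0.0006]]
postT c [ 0.5313 -0.1391] sides [0.0866 0.0858 0.086  0.0882] ang [79.7, 169.1, -101.9, -11.3]
[[ 0.5662 -0.1901]
 [ 0.5817 -0.1048]
 [ 0.4975 -0.0886]
 [ 0.4797 -0.1727]]
postS c [ 0.5309 -0.1397] sides [0.0857 0.0881 0.0846 0.091 ] ang [79.3, 167.5, -102.6, -13.2]
[[ 0.5666 -0.1918]
 [ 0.5825 -0.1076]
 [ 0.4965 -0.0885]
 [ 0.478  -0.171 ]]
fenceT c [0.5952 0.1451] sides [0.0261 0.1972 0.0264 0.2026] ang [87.9, 166.3, -104.0, -13.5]
[[0.6919 0.1086]
 [0.6928 0.1346]
 [0.5013 0.1813]
 [0.4949 0.1558]]
fenceS c [0.5946 0.1463] sides [0.0287 0.1959 0.0236 0.1982] ang [76.4, 166.4, -109.0, -15.1]
[[0.6866 0.1079]
 [0.6934 0.1358]
 [0.503  0.1819]
 [0.4953 0.1596]]
tapeT c [ 0.6547 -0.1369] sides [0.068  0.0465 0.0631 0.0445] ang [82.0, 173.4, -96.0, -12.8]
[[ 0.6723 -0.1743]
 [ 0.6818 -0.107 ]
 [ 0.6356 -0.1016]
 [ 0.629  -0.1644]]
viseT c [0.6965 0.0147] sides [0.0735 0.0637 0.0721 0.066 ] ang [75.6, 165.6, -106.3, -15.6]
[[ 0.7187 -0.0293]
 [ 0.7369  0.0419]
 [ 0.6752  0.0577]
 [ 0.6551 -0.0115]]
post foot vis [ 0.4796 -0.1749] [ 0.496  -0.0889] [ 0.496  -0.0915] [ 0.5819 -0.1108]
```

```bash
cat >> h.py <<'E'
PC=np.array([.5727,.086]);PA=74.6
a=np.radians(PA);UX=np.array([np.cos(a),np.sin(a)]);UY=np.array([-UX[1],UX[0]])
def P2W(x,y): return PC+x*UX+y*UY
def W2P(p): d=np.array(p)[:2]-PC; return d@UX,d@UY
def Rt(yaw): return R.from_euler('xyz',[180,0,yaw],degrees=True)
def rel(p0,y0,p1,y1):
    r=Rt(y0); return np.round(r.inv().apply(np.array(p1)-p0),4), np.round((r.inv()*Rt(y1)).as_rotvec(),4)
E
python3 - <<'E'
from h import *
p=np.array([.239,.604,.223]);y=68.4
th0=np.degrees(np.arctan2(.604,.239));r0=np.hypot(.239,.604)
q=P2W(-.31,-.02);th1=np.degrees(np.arctan2(q[1],q[0]));r1=np.hypot(*q);print(q)
for i in range(1,7):
    f=i/6;th=np.radians(th0+(th1-th0)*f);rr=r0+(r1-r0)*f
    n=np.array([rr*np.cos(th),rr*np.sin(th),[.26,.29,.29,.29,.26,.2][i-1]]);yn=68.4+(-15.4-68.4)*f
    print(n.round(3),round(yn,2),*rel(p,y,n,yn));p,y=n,yn
E
```

```text
[ 0.50965951 -0.2181807 ]
[0.38  0.507 0.26 ] 54.43 [-0.0382  0.1668 -0.037 ] [ 0.     -0.      0.2438]
[0.488 0.379 0.29 ] 40.47 [-0.0413  0.1618 -0.03  ] [ 0.     -0.      0.2438]
[0.556 0.232 0.29 ] 26.5 [-0.0442  0.1567  0.    ] [-0.     -0.      0.2438]
[0.581 0.075 0.29 ] 12.53 [-0.0469  0.1515  0.    ] [ 0.     -0.      0.2438]
[ 0.565 -0.078  0.26 ] -1.43 [-0.0494  0.1463  0.03  ] [-0.     -0.      0.2438]
[ 0.51  -0.218  0.2  ] -15.4 [-0.0517  0.141   0.06  ] [-0.     -0.      0.2438]
```

>>> {"api": "send_rows", "payload": {"steps": [[[-0.008,0.033,-0.008],[0,0,0.049],0.08],[[-0.016,0.066,-0.016],[0,0,0.098],0.07],[[-0.024,0.1,-0.024],[0,0,0.147],0.06],[[-0.031,0.133,-0.03],[0,0,0.195],0.05],[[-0.038,0.167,-0.037],[0,0,0.244],0.045]]}}

```text
time_s: 0.77
tool_pos: [0.3815, 0.5066, 0.2601]
tool_rot: [-180.0, -0.0, 54.3]
force: [0.7, 0.2, -0.7]
grip_width: 0.0614
```

>>> {"api": "send_rows", "payload": {"steps": [[[-0.008,0.033,-0.006],[0,0,0.049],0.045],[[-0.016,0.066,-0.012],[0,0,0.098],0.045],[[-0.024,0.1,-0.018],[0,0,0.147],0.045],[[-0.033,0.131,-0.024],[0,0,0.195],0.045],[[-0.041,0.162,-0.03],[0,0,0.244],0.045]]}}

```text
time_s: 1.18
tool_pos: [0.4894, 0.3784, 0.2901]
tool_rot: [180.0, -0.0, 40.3]
force: [1.0, 0.8, 0.0]
grip_width: 0.0455
```

>>> {"api": "send_rows", "payload": {"steps": [[[-0.009,0.031,0],[0,0,0.049],0.045],[[-0.018,0.063,0],[0,0,0.098],0.045],[[-0.027,0.094,0],[0,0,0.147],0.045],[[-0.036,0.125,0],[0,0,0.195],0.045],[[-0.044,0.157,0],[0,0,0.244],0.045]]}}

```text
time_s: 1.6
tool_pos: [0.5571, 0.2306, 0.2898]
tool_rot: [-180.0, -0.0, 26.4]
force: [0.6, 0.5, -1.2]
grip_width: 0.0448
```

>>> {"api": "send_rows", "payload": {"steps": [[[-0.009,0.03,0],[0,0,0.049],0.045],[[-0.018,0.06,0],[0,0,0.098],0.045],[[-0.027,0.09,0],[0,0,0.147],0.045],[[-0.037,0.121,0],[0,0,0.195],0.045],[[-0.047,0.152,0],[0,0,0.244],0.045]]}}

```text
time_s: 2.02
tool_pos: [0.5825, 0.0736, 0.2897]
tool_rot: [-180.0, -0.0, 12.4]
force: [1.6, -0.6, -0.5]
grip_width: 0.0453
```

>>> {"api": "send_rows", "payload": {"steps": [[[-0.01,0.029,0.006],[0,0,0.049],0.045],[[-0.02,0.058,0.012],[0,0,0.098],0.045],[[-0.03,0.087,0.018],[0,0,0.147],0.045],[[-0.04,0.116,0.024],[0,0,0.195],0.045],[[-0.049,0.146,0.03],[0,0,0.244],0.045]]}}

```text
time_s: 2.43
tool_pos: [0.5658, -0.0794, 0.2595]
tool_rot: [-180.0, -0.0, -1.6]
force: [1.4, -0.1, -0.1]
grip_width: 0.045
```

>>> {"api": "send_rows", "payload": {"steps": [[[-0.01,0.028,0.008],[0,0,0.049],0.045],[[-0.02,0.056,0.016],[0,0,0.098],0.045],[[-0.03,0.084,0.028],[0,0,0.147],0.045],[[-0.041,0.113,0.044],[0,0,0.195],0.045],[[-0.052,0.141,0.06],[0,0,0.244],0.045]]}}

```text
time_s: 2.85
tool_pos: [0.5101, -0.2191, 0.1995]
tool_rot: [-180.0, -0.1, -15.6]
force: [1.3, -0.4, -0.7]
grip_width: 0.0449
```

>>> {"api": "send_rows", "payload": {"steps": [[[0,0,0.022],[0,0,0],0.045],[[0,0,0.05],[0,0,0],0.045],[[0,0,0.08],[0,0,0],0.045],[[0,0,0.1],[0,0,0],0.045],[[0,0,0.11],[0,0,0.003],0.045]]}}

```text
time_s: 3.27
tool_pos: [0.5087, -0.217, 0.0867]
tool_rot: [180.0, 0.2, -15.6]
force: [-1.5, 1.2, -0.6]
grip_width: 0.0448
```

```bash
python3 - <<'E'
from h import *
c=env.read_camera("wrist");cv2.imwrite("pics/c_w.png",c["pixels"][:,:,::-1])
t=env.read_camera("top");crop(t,"pics/c_t.png",160,120,350,280,4)
o=env.get_obs();print(o["tool_pos"],W2P(o["tool_pos"]),o["tool_rot"],o["force"])
E
```

```text
[ 0.5094104  -0.21719491  0.08805372] (np.float64(-0.30911575828905513), np.float64(-0.01949805466776205)) [179.98256566   0.18961659 -15.63958152] [-0.23399464  0.2493038   0.49279863]
```

View pics/c_w.png

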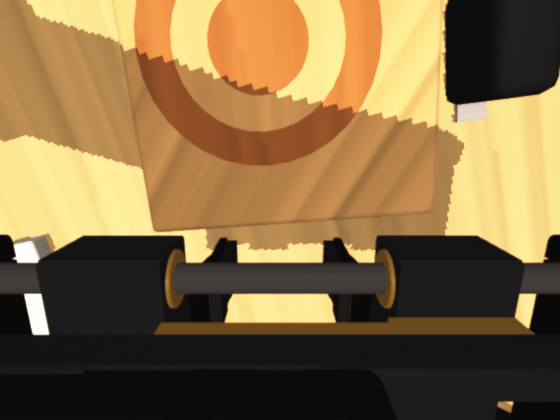

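View pics/c_t.png

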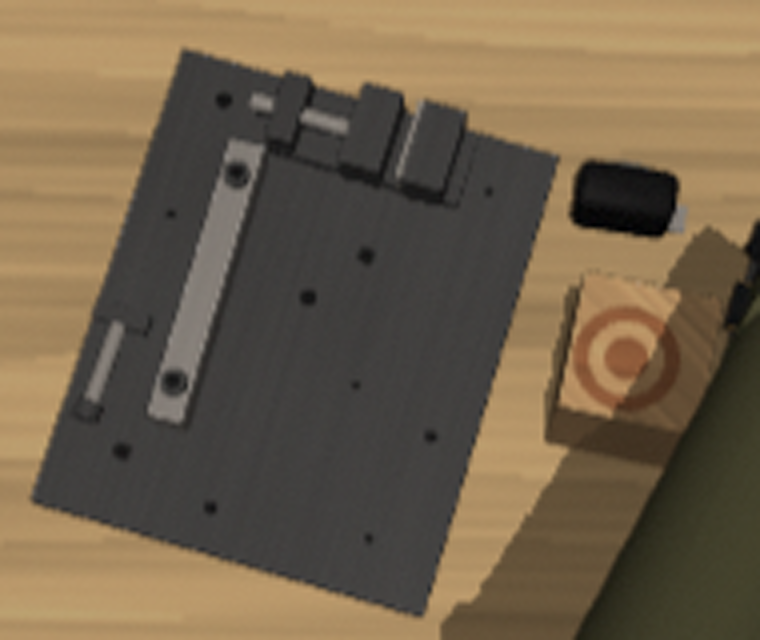

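Wrist view: the post's back edge runs from (157,230) to (432,211), centred about 12 px from the finger midpoint and turned roughly 4° relative to the gripper. I'll approach now.

>>> {"api": "send_rows", "payload": {"steps": [[[0,-0.003,-0.001],[0,0,0],0.045],[[0,-0.006,-0.002],[0,0,0],0.045],[[0,-0.009,-0.004],[0,0,0],0.045],[[0,-0.012,-0.005],[0,0,0],0.045],[[0,-0.015,-0.005],[0,0,0],0.045]]}}

```text
time_s: 3.78
tool_pos: [0.5156, -0.203, 0.0959]
tool_rot: [-180.0, -0.1, -15.6]
force: [-0.2, -0.1, -0.4]
grip_width: 0.0452
```

>>> {"api": "send_rows", "payload": {"steps": [[[0,-0.0015,0],[0,0,0],0.045],[[0,-0.003,0],[0,0,0],0.045],[[0,-0.0045,0],[0,0,0],0.045],[[0,-0.006,0],[0,0,0],0.045],[[0,-0.0075,0],[0,0,0],0.045]]}}

```text
time_s: 4.2
tool_pos: [0.5166, -0.196, 0.0945]
tool_rot: [180.0, 0.0, -15.6]
force: [0.3, 0.2, -0.0]
grip_width: 0.0452
```

>>> {"api": "send_rows", "payload": {"steps": [[[0,-0.0015,0],[0,0,0],0.045],[[0,-0.003,0],[0,0,0],0.045],[[0,-0.0045,0],[0,0,0],0.045],[[0,-0.006,0],[0,0,0],0.045],[[0,-0.0075,0],[0,0,0],0.045]]}}

```text
time_s: 4.62
tool_pos: [0.5181, -0.1891, 0.0943]
tool_rot: [180.0, 0.1, -15.7]
force: [-1.7, -2.5, -0.9]
grip_width: 0.0452
```

>>> {"api": "send_rows", "payload": {"steps": [[[0,-0.0015,0],[0,0,0],0.045],[[0,-0.003,0],[0,0,0],0.045],[[0,-0.0045,0],[0,0,0],0.045],[[0,-0.006,0],[0,0,0],0.045],[[0,-0.0075,0],[0,0,0],0.045]]}}

```text
time_s: 5.03
tool_pos: [0.5208, -0.1822, 0.0948]
tool_rot: [180.0, -0.0, -15.7]
force: [-1.7, -3.9, 0.5]
grip_width: 0.0446
```

```bash
python3 - <<'E'
from h import *
c=env.read_camera("wrist");cv2.imwrite("pics/d_w.png",c["pixels"][:,:,::-1])
t=env.read_camera("side");crop(t,"pics/d_s.png",180,130,340,290,3.7)
o=env.get_obs();print(o["tool_pos"],W2P(o["tool_pos"]),o["tool_rot"],o["force"])
E
```

```text
[ 0.52099059 -0.18174529  0.09477031] (np.float64(-0.2718637578742584), np.float64(-0.02124859549467126)) [ 1.79989024e+02 -4.05432115e-02 -1.56380612e+01] [-2.03358895 -3.01189379  0.25214995]
```

View pics/d_w.png

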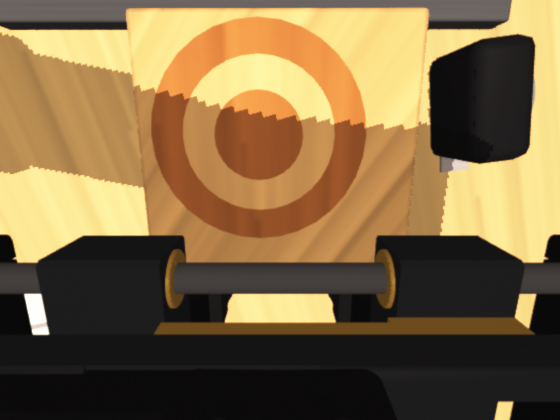

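View pics/d_s.png

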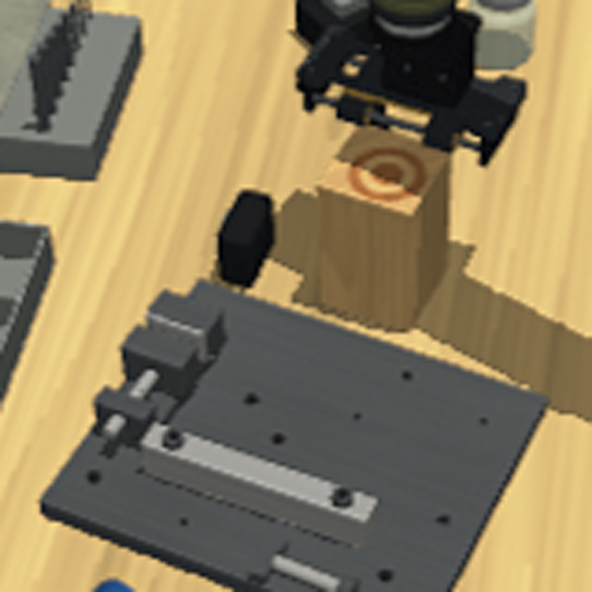

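The wrist view shows the post square to the gripper, with its far edge level at v≈8. In the side view its foot is still clear of the plate. I'll measure the gap.

```bash
python3 - <<'E'
from h import *
s=env.read_camera("side");w=env.read_camera("wrist")
S=lambda x,y,z:pt(s,(x+.5)/3.7-.5+180,(y+.5)/3.7-.5+130,z)
print([np.round(W2P(S(*p,.15)),4) for p in [(318,185),(412,212)]],"foot",[np.round(W2P(S(*p,0)),4) for p in [(300,305),(412,331)]])
print([np.round(W2P(pt(w,*p,.15)),4) for p in [(127,8),(429,8)]])
E
```

```text
[array([-0.1733, -0.0633]), array([-0.176 ,  0.0233])] foot [array([-0.1658, -0.0811]), array([-0.1784,  0.0246])]
[array([-0.1727,  0.0233]), array([-0.173 , -0.0643])]
```

>>> {"api": "send_rows", "payload": {"steps": [[[0,-0.0015,0],[0,0,0],0.045],[[0,-0.003,0],[0,0,0],0.045],[[0,-0.0045,0],[0,0,0],0.045],[[0,-0.006,0],[0,0,0],0.045],[[0,-0.0075,0],[0,0,0],0.045]]}}

```text
time_s: 5.65
tool_pos: [0.523, -0.1743, 0.0947]
tool_rot: [-180.0, -0.0, -15.6]
force: [-1.8, -3.9, 0.9]
grip_width: 0.045
```

>>> {"api": "send_rows", "payload": {"steps": [[[0,-0.0015,0],[0,0,0],0.045],[[0,-0.003,0],[0,0,0],0.045],[[0,-0.0045,0],[0,0,0],0.045],[[0,-0.006,0],[0,0,0],0.045],[[0,-0.0075,0],[0,0,0],0.045]]}}

```text
time_s: 6.07
tool_pos: [0.5248, -0.167, 0.0946]
tool_rot: [-180.0, -0.0, -15.6]
force: [-0.2, -4.6, 1.4]
grip_width: 0.045
```

>>> {"api": "send_rows", "payload": {"steps": [[[0,-0.0015,0],[0,0,0],0.045],[[0,-0.003,0],[0,0,0],0.045],[[0,-0.0045,0],[0,0,0],0.045],[[0,-0.006,0],[0,0,0],0.045],[[0,-0.0075,0],[0,0,0],0.045]]}}

```text
time_s: 6.48
tool_pos: [0.5268, -0.1598, 0.0945]
tool_rot: [-180.0, 0.0, -15.6]
force: [-0.5, -4.5, 1.5]
grip_width: 0.0451
```

>>> {"api": "send_rows", "payload": {"steps": [[[0,-0.0008,0],[0,0,0],0.045],[[0,-0.0016,0],[0,0,0],0.045],[[0,-0.0024,0],[0,0,0],0.045],[[0,-0.0032,0],[0,0,0],0.045],[[0,-0.004,0],[0,0,0],0.045]]}}

```text
time_s: 6.9
tool_pos: [0.5278, -0.1561, 0.0945]
tool_rot: [180.0, 0.0, -15.6]
force: [-1.2, -4.5, 0.5]
grip_width: 0.0449
```

```bash
python3 - <<'E'
from h import *
c=env.read_camera("wrist");cv2.imwrite("pics/e_w.png",c["pixels"][:,:,::-1])
t=env.read_camera("side");crop(t,"pics/e_s.png",230,150,330,250,6)
o=env.get_obs();print(o["tool_pos"],W2P(o["tool_pos"]),o["tool_rot"],o["force"])
E
```

```text
[ 0.52790504 -0.15584023  0.09452887] (np.float64(-0.2450526318912482), np.float64(-0.021035541015301924)) [-1.79982977e+02 -7.36480987e-04 -1.56351971e+01] [-1.12339316 -3.4119523   0.32073022]
```

View pics/e_w.png

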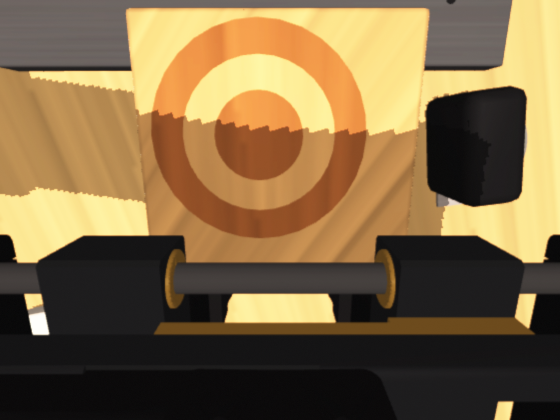

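View pics/e_s.png

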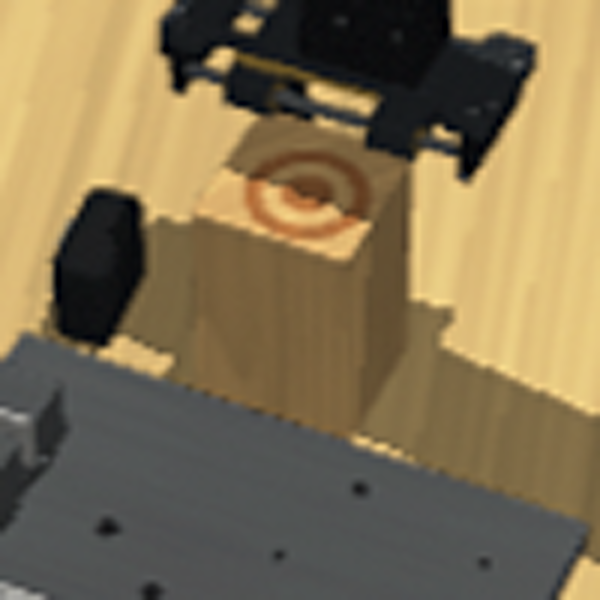

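The post's front face is now within about 6 mm of the plate edge, so I'll creep the rest.

>>> {"api": "send_rows", "payload": {"steps": [[[0,-0.0008,0],[0,0,0],0.045],[[0,-0.0016,0],[0,0,0],0.045],[[0,-0.0024,0],[0,0,0],0.045],[[0,-0.0032,0],[0,0,0],0.045],[[0,-0.004,0],[0,0,0],0.045]]}}

```text
time_s: 7.42
tool_pos: [0.529, -0.1521, 0.0946]
tool_rot: [-180.0, -0.0, -15.6]
force: [-1.6, -3.4, 0.8]
grip_width: 0.0451
```

>>> {"api": "send_rows", "payload": {"steps": [[[0,-0.0005,0],[0,0,0],0.045],[[0,-0.001,0],[0,0,0],0.045],[[0,-0.0015,0],[0,0,0],0.045],[[0,-0.002,0],[0,0,0],0.045],[[0,-0.002,0],[0,0,0],0.045]]}}

```text
time_s: 7.83
tool_pos: [0.5293, -0.1508, 0.0947]
tool_rot: [180.0, -0.0, -15.6]
force: [-1.2, -5.0, 1.7]
grip_width: 0.0448
```

>>> {"api": "send_rows", "payload": {"steps": [[[0,-0.0005,0],[0,0,0],0.045],[[0,-0.001,0],[0,0,0],0.045],[[0,-0.0015,0],[0,0,0],0.045],[[0,-0.002,0],[0,0,0],0.045],[[0,-0.002,0],[0,0,0],0.045]]}}

```text
time_s: 8.25
tool_pos: [0.5295, -0.1505, 0.0949]
tool_rot: [179.9, -0.0, -15.7]
force: [-2.6, -7.4, 4.3]
grip_width: 0.0447
```

```bash
python3 - <<'E'
from h import *
c=env.read_camera("wrist");cv2.imwrite("pics/f_w.png",c["pixels"][:,:,::-1])
t=env.read_camera("side");crop(t,"pics/f_s.png",230,150,330,250,6)
o=env.get_obs();print(o["tool_pos"],W2P(o["tool_pos"]),o["tool_rot"],o["force"])
E
```

```text
[ 0.52947885 -0.1504892   0.09493286] (np.float64(-0.23947578915604043), np.float64(-0.021131840332945757)) [ 1.79857341e+02 -1.30053128e-02 -1.56830082e+01] [-2.98285143 -6.63003294  3.01254408]
```

View pics/f_w.png

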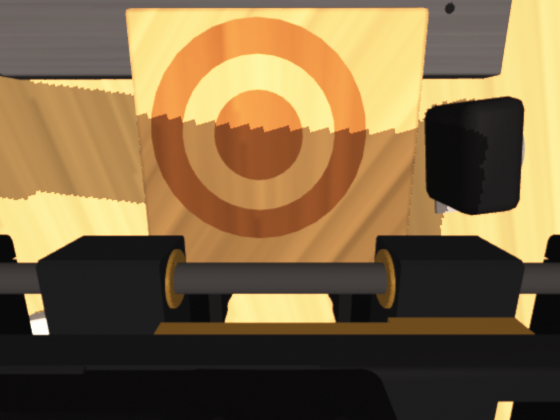

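View pics/f_s.png

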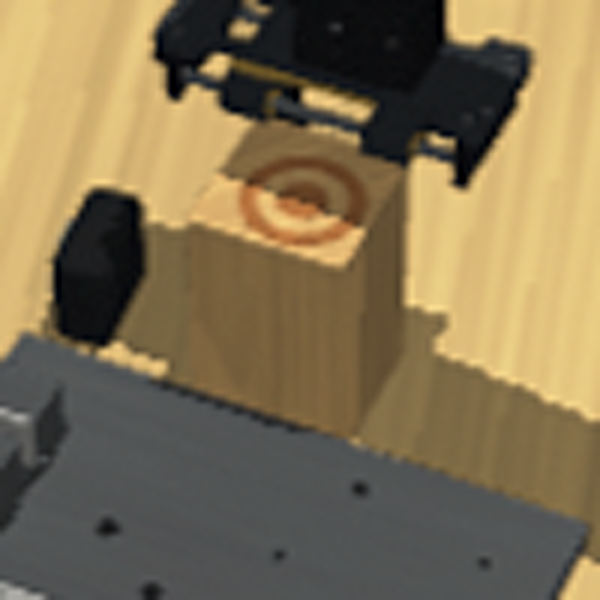

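The push force rose to about 7.8 N and the tool stopped, so the foot is on the plate edge. I'll back off, go up, and push high.

>>> {"api": "send_rows", "payload": {"steps": [[[0,0.003,0],[0,0,0],0.045],[[0,0.008,0],[0,0,0],0.045],[[0,0.008,-0.01],[0,0,0],0.045],[[0,0.008,-0.025],[0,0,0],0.045],[[0,0.008,-0.037],[0,0,0],0.045]]}}

```text
time_s: 8.77
tool_pos: [0.5283, -0.1549, 0.1327]
tool_rot: [-179.9, -0.0, -15.6]
force: [-0.3, -0.7, -0.4]
grip_width: 0.0454
```

>>> {"api": "send_rows", "payload": {"steps": [[[0,-0.001,0],[0,0,0],0.045],[[0,-0.002,0],[0,0,0],0.045],[[0,-0.003,0],[0,0,0],0.045],[[0,-0.004,0],[0,0,0],0.045],[[0,-0.005,0],[0,0,0],0.045]]}}

```text
time_s: 9.18
tool_pos: [0.5286, -0.1512, 0.1309]
tool_rot: [180.0, 0.1, -15.6]
force: [0.0, -1.8, -0.4]
grip_width: 0.0448
```

>>> {"api": "send_rows", "payload": {"steps": [[[0,-0.001,0],[0,0,0],0.045],[[0,-0.002,0],[0,0,0],0.045],[[0,-0.003,0],[0,0,0],0.045],[[0,-0.004,0],[0,0,0],0.045],[[0,-0.005,0],[0,0,0],0.045]]}}

```text
time_s: 9.6
tool_pos: [0.5303, -0.1481, 0.1319]
tool_rot: [179.9, -0.0, -15.7]
force: [-1.4, -5.3, 3.2]
grip_width: 0.0445
```

>>> {"api": "send_rows", "payload": {"steps": [[[0,-0.0015,0],[0,0,0],0.045],[[0,-0.003,0],[0,0,0],0.045],[[0,-0.0045,0],[0,0,0],0.045],[[0,-0.006,0],[0,0,0],0.045],[[0,-0.0075,0],[0,0,0],0.045]]}}

```text
time_s: 10.02
tool_pos: [0.5328, -0.1412, 0.1323]
tool_rot: [179.9, -0.1, -15.7]
force: [-1.0, -6.0, 3.0]
grip_width: 0.0449
```

```bash
python3 - <<'E'
from h import *
t=env.read_camera("side");crop(t,"pics/g_s.png",230,150,330,250,6)
o=env.get_obs();print(o["tool_pos"],W2P(o["tool_pos"]),o["tool_rot"],o["force"])
E
```

```text
[ 0.53299328 -0.14061877  0.13225513] (np.float64(-0.2290264742793808), np.float64(-0.021898936827525306)) [ 1.79921777e+02 -1.02732219e-01 -1.56964887e+01] [-2.98693372 -4.99511918  3.9273935 ]
```

View pics/g_s.png

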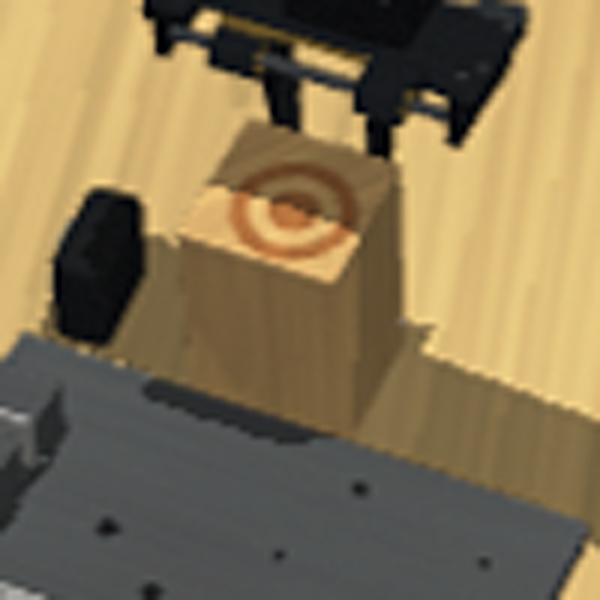

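The side view shows the post tilting over the edge. I'll keep pushing.

>>> {"api": "send_rows", "payload": {"steps": [[[0,-0.002,0],[0,0,0],0.045],[[0,-0.004,0],[0,0,0],0.045],[[0,-0.006,0],[0,0,0],0.045],[[0,-0.008,0],[0,0,0],0.045],[[0,-0.01,0],[0,0,0],0.045]]}}

```text
time_s: 10.48
tool_pos: [0.5357, -0.1309, 0.1323]
tool_rot: [179.9, -0.1, -15.7]
force: [-0.8, -3.9, 3.9]
grip_width: 0.0446
```

>>> {"api": "send_rows", "payload": {"steps": [[[0,-0.002,0],[0,0,0],0.045],[[0,-0.004,0],[0,0,0],0.045],[[0,-0.006,0],[0,0,0],0.045],[[0,-0.008,0],[0,0,0],0.045],[[0,-0.01,0],[0,0,0],0.045]]}}

```text
time_s: 10.9
tool_pos: [0.5381, -0.1196, 0.1316]
tool_rot: [-180.0, -0.0, -15.6]
force: [-1.1, -3.7, 4.5]
grip_width: 0.0449
```

>>> {"api": "send_rows", "payload": {"steps": [[[0,-0.002,0],[0,0,0],0.045],[[0,-0.004,0],[0,0,0],0.045],[[0,-0.006,0],[0,0,0],0.045],[[0,-0.008,0],[0,0,0],0.045],[[0,-0.01,0],[0,0,0],0.045]]}}

```text
time_s: 11.32
tool_pos: [0.5407, -0.1098, 0.1315]
tool_rot: [-180.0, 0.0, -15.6]
force: [-1.6, -3.7, 5.0]
grip_width: 0.0446
```

```bash
python3 - <<'E'
from h import *
t=env.read_camera("side");crop(t,"pics/i_s.png",230,150,330,250,6)
o=env.get_obs();print(o["tool_pos"],W2P(o["tool_pos"]),o["tool_rot"],o["force"])
E
```

```text
[ 0.54086173 -0.10909433  0.13143183] (np.float64(-0.19654439211989091), np.float64(-0.02111336393283288)) [-1.79944373e+02  1.23914757e-02 -1.55935389e+01] [-0.80637366 -2.26076327  2.2529763 ]
```

View pics/i_s.png

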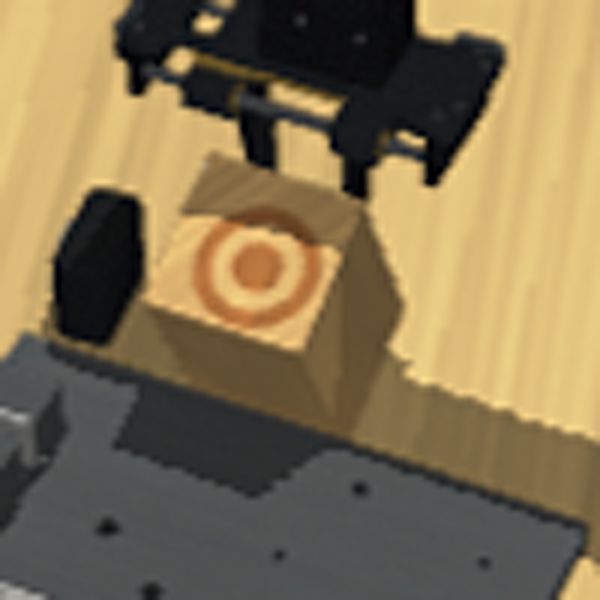

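The tip is going well, about 25° so far, and the post stays square to the edge.

>>> {"api": "send_rows", "payload": {"steps": [[[0,-0.002,0],[0,0,0],0.045],[[0,-0.004,0],[0,0,0],0.045],[[0,-0.006,0],[0,0,0],0.045],[[0,-0.008,0],[0,0,0],0.045],[[0,-0.01,0],[0,0,0],0.045]]}}

```text
time_s: 11.78
tool_pos: [0.5434, -0.1, 0.1314]
tool_rot: [-180.0, 0.0, -15.6]
force: [0.1, -1.5, 2.1]
grip_width: 0.0447
```

>>> {"api": "send_rows", "payload": {"steps": [[[0,-0.002,0],[0,0,0],0.045],[[0,-0.004,0],[0,0,0],0.045],[[0,-0.006,0],[0,0,0],0.045],[[0,-0.008,0],[0,0,0],0.045],[[0,-0.01,0],[0,0,0],0.045]]}}

```text
time_s: 12.2
tool_pos: [0.5459, -0.0904, 0.1313]
tool_rot: [-180.0, 0.0, -15.6]
force: [-0.7, -0.4, 0.4]
grip_width: 0.0452
```

>>> {"api": "send_rows", "payload": {"steps": [[[0,-0.002,0],[0,0,0],0.045],[[0,-0.004,0],[0,0,0],0.045],[[0,-0.006,0],[0,0,0],0.045],[[0,-0.008,0],[0,0,0],0.045],[[0,-0.01,0],[0,0,0],0.045]]}}

```text
time_s: 12.62
tool_pos: [0.5487, -0.0812, 0.1314]
tool_rot: [-180.0, 0.0, -15.6]
force: [-1.2, 0.4, -0.8]
grip_width: 0.0447
```

```bash
python3 - <<'E'
from h import *
t=env.read_camera("side");crop(t,"pics/j_s.png",200,150,340,290,4.2)
o=env.get_obs();print(o["tool_pos"],W2P(o["tool_pos"]),o["tool_rot"],o["force"])
E
```

```text
[ 0.54886914 -0.08060662  0.13142892] (np.float64(-0.16695310376889874), np.float64(-0.0212681792401025)) [-1.79977745e+02  9.36336562e-03 -1.56007063e+01] [ 0.07048479 -0.003031   -0.19647496]
```

View pics/j_s.png

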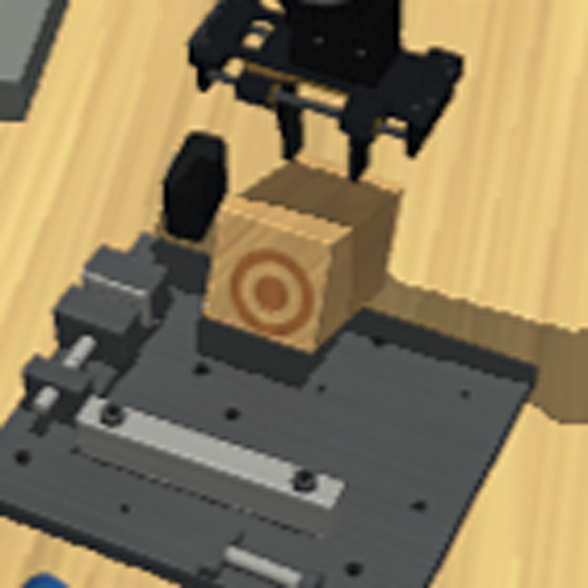

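>>> {"api": "send_rows", "payload": {"steps": [[[0,0,-0.01],[0,0,0],0.045],[[0,0.005,-0.02],[0,0,0],0.045],[[0,0.02,-0.03],[0,0,0],0.045],[[0,0.04,-0.03],[0,0,0],0.045],[[0,0.055,-0.03],[0,0,0],0.045]]}}

```text
time_s: 13.08
tool_pos: [0.534, -0.1377, 0.1639]
tool_rot: [180.0, -0.2, -15.7]
force: [-0.6, 0.1, -0.2]
grip_width: 0.0452
```

```bash
python3 - <<'E'
from h import *
t=env.read_camera("side");crop(t,"pics/k_s.png",200,150,340,290,4.2)
c=env.read_camera("top");crop(c,"pics/k_t.png",160,120,350,280,4)
c=env.read_camera("wrist");cv2.imwrite("pics/k_w.png",c["pixels"][:,:,::-1])
o=env.get_obs();print(o["tool_pos"],W2P(o["tool_pos"]),o["tool_rot"],o["force"])
E
```

```text
[ 0.53356087 -0.13725492  0.16290879] (np.float64(-0.22563267539647627), np.float64(-0.021552849442007246)) [-1.79989310e+02 -1.04004747e-01 -1.58962623e+01] [0.40983598 0.12965049 0.01706564]
```

View pics/k_s.png

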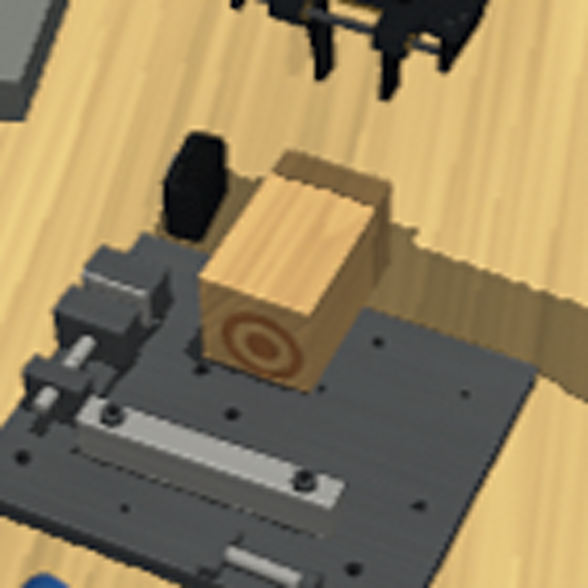

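View pics/k_t.png

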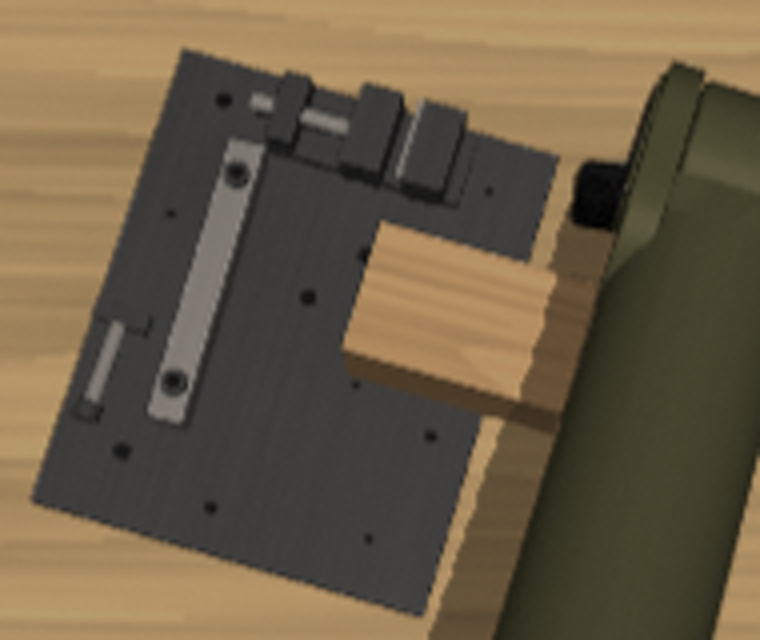

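View pics/k_w.png

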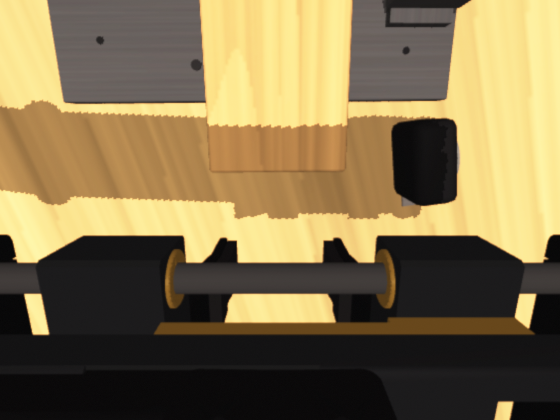

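The post is lying flat on the plate, square, with its foot overhanging the plate edge. I'll measure its end against the fence.

```bash
python3 - <<'E'
from h import *
s=env.read_camera("side");w=env.read_camera("wrist");t=env.read_camera("top")
S=lambda x,y,z:pt(s,(x+.5)/4.2-.5+200,(y+.5)/4.2-.5+150,z)
T=lambda x,y,z:pt(t,(x+.5)/4-.5+160,(y+.5)/4-.5+120,z)
f=lambda L:[np.round(W2P(p),4) for p in L]
print("end S",f([S(200,275,.11),S(312,315,.11)]))
print("end T",f([T(380,222,.11),T(343,350,.11)]))
print("foot W",f([pt(w,208,168,.11),pt(w,346,168,.11)]))
print("fence T",f([T(266,142,.06),T(186,424,.06)]),"S",f([S(100,398,.06),S(344,487,.06)]))
E
```

```text
end S [array([-0.0445, -0.0652]), array([-0.0426,  0.0259])]
end T [array([-0.0427, -0.064 ]), array([-0.0442,  0.0251])]
foot W [array([-0.1843,  0.0256]), array([-0.1849, -0.0646])]
fence T [array([ 0.0534, -0.1089]), array([0.0466, 0.0935])] S [array([ 0.0534, -0.0992]), array([0.0544, 0.095 ])]
```

```bash
python3 - <<'E'
from h import *
for n in ["top","side"]:
    c=env.read_camera(n);im=c["pixels"]
    g=cv2.cvtColor(im,cv2.COLOR_RGB2GRAY);sat=im.max(2).astype(int)-im.min(2)
    F=P2W(.065,-.008);u,v=proj(c,[*F,.06])
    m=((g>90)&(sat<30)).astype(np.uint8)
    nl,lab,st,_=cv2.connectedComponentsWithStats(m)
    # nearest comp of size
    best=min([k for k in range(1,nl) if st[k,4]>100],key=lambda k:np.min(np.hypot(np.argwhere(lab==k)[:,1]-u,np.argwhere(lab==k)[:,0]-v)))
    ct=cv2.findContours((lab==best).astype(np.uint8),0,cv2.CHAIN_APPROX_NONE)[0]
    ys,xs=np.where(lab==best)
    P=np.array([W2P(pt(c,x,y,.06)) for x,y in zip(xs,ys)])
    b=cv2.minAreaRect(np.float32(P*1000));print(n,st[best],b)
    # per-bin max/min edges along y
    for q in ["front","back"]:
        B=[];
        for y0 in np.arange(P[:,1].min()+.015,P[:,1].max()-.015,.004):
            k=P[(P[:,1]>=y0)&(P[:,1]<y0+.004)]
            if len(k): B.append((y0+.002,k[:,0].min() if q=="front" else k[:,0].max()))
        B=np.array(B);p=np.polyfit(B[:,0],B[:,1],1);print(q,p, "x at -.02",np.polyval(p,-.02))
    pp=[]
    vv=np.array([(x,y) for x,y in zip(xs,ys)]);crop(c,f"pics/m_{n}.png",int(xs.min())-10,int(ys.min())-10,int(xs.max())+10,int(ys.max())+10,5)
E
```

```text
top [197 155  29  71 554] ((64.25474548339844, -5.4373626708984375), (23.710420608520508, 200.08807373046875), 1.0967347621917725)
front [-0.01893562  0.05332062] x at -.02 0.05369932751143899
back [-0.00045726  0.0745509 ] x at -.02 0.07456004688384743
side [218 244  64  28 459] ((65.54420471191406, -5.777091979980469), (28.56951141357422, 201.34432983398438), 0.9483698606491089)
front [-0.02185233  0.05539042] x at -.02 0.05582746845320679
back [-0.01625395  0.07802258] x at -.02 0.07834766386077478
```

View pics/m_side.png

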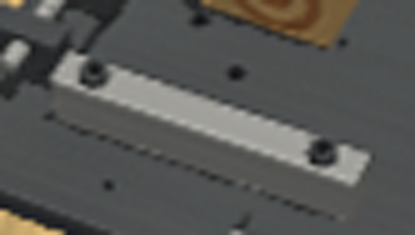

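>>> {"api": "send_rows", "payload": {"steps": [[[0,0.002,0.015],[0,0,0],0.045],[[0,0.002,0.045],[0,0,-0.01],0.045],[[0,0.002,0.078],[0,0,-0.02],0.045],[[0,0.002,0.1],[0,0,-0.021],0.045],[[0,0.002,0.108],[0,0,-0.021],0.045]]}}

```text
time_s: 13.9
tool_pos: [0.5308, -0.1349, 0.0499]
tool_rot: [179.9, 0.4, -14.4]
force: [-0.2, 0.0, -0.7]
grip_width: 0.0452
```

```bash
python3 - <<'E'
from h import *
c=env.read_camera("wrist");cv2.imwrite("pics/n_w.png",c["pixels"][:,:,::-1])
o=env.get_obs();print(o["tool_pos"],W2P(o["tool_pos"]),o["tool_rot"],o["force"])
E
```

```text
[ 0.53100633 -0.13514516  0.05013399] (np.float64(-0.22427704033903403), np.float64(-0.01852977672985969)) [179.93252054   0.34473028 -14.36601546] [-0.105801    0.40650932 -0.9781367 ]
```

View pics/n_w.png

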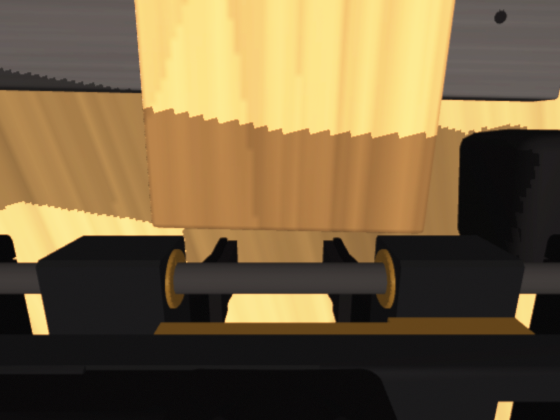

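>>> {"api": "send_rows", "payload": {"steps": [[[0,-0.003,-0.001],[0,0,0],0.045],[[0,-0.006,-0.003],[0,0,0],0.045],[[0,-0.009,-0.005],[0,0,0],0.045],[[0,-0.011,-0.005],[0,0,0],0.045],[[0,-0.013,-0.005],[0,0,0],0.045]]}}

```text
time_s: 14.37
tool_pos: [0.5378, -0.1233, 0.06]
tool_rot: [-179.9, -0.1, -14.4]
force: [-0.4, 0.2, 0.4]
grip_width: 0.0451
```

>>> {"api": "send_rows", "payload": {"steps": [[[0,-0.0015,0],[0,0,0],0.045],[[0,-0.003,0],[0,0,0],0.045],[[0,-0.0045,0],[0,0,0],0.045],[[0,-0.006,0],[0,0,0],0.045],[[0,-0.0075,0],[0,0,0],0.045]]}}

```text
time_s: 14.78
tool_pos: [0.5384, -0.1164, 0.0585]
tool_rot: [180.0, 0.0, -14.4]
force: [0.2, 0.7, 0.2]
grip_width: 0.0448
```

>>> {"api": "send_rows", "payload": {"steps": [[[0,-0.0015,0],[0,0,0],0.045],[[0,-0.003,0],[0,0,0],0.045],[[0,-0.0045,0],[0,0,0],0.045],[[0,-0.006,0],[0,0,0],0.045],[[0,-0.0075,0],[0,0,0],0.045]]}}

```text
time_s: 15.2
tool_pos: [0.5403, -0.1099, 0.0585]
tool_rot: [180.0, -0.0, -14.5]
force: [-0.1, -2.8, -1.5]
grip_width: 0.0449
```

>>> {"api": "send_rows", "payload": {"steps": [[[0,-0.002,0],[0,0,0],0.045],[[0,-0.004,0],[0,0,0],0.045],[[0,-0.006,0],[0,0,0],0.045],[[0,-0.008,0],[0,0,0],0.045],[[0,-0.01,0],[0,0,0],0.045]]}}

```text
time_s: 15.62
tool_pos: [0.5427, -0.0994, 0.0585]
tool_rot: [180.0, 0.0, -14.4]
force: [-1.7, -2.9, -1.0]
grip_width: 0.045
```

>>> {"api": "send_rows", "payload": {"steps": [[[0,-0.0024,0],[0,0,0],0.045],[[0,-0.0048,0],[0,0,0],0.045],[[0,-0.0072,0],[0,0,0],0.045],[[0,-0.0096,0],[0,0,0],0.045],[[0,-0.012,0],[0,0,0],0.045]]}}

```text
time_s: 16.03
tool_pos: [0.5458, -0.0876, 0.0585]
tool_rot: [-180.0, 0.0, -14.4]
force: [-0.4, -3.1, -1.2]
grip_width: 0.0447
```

>>> {"api": "send_rows", "payload": {"steps": [[[0,-0.0024,0],[0,0,0],0.045],[[0,-0.0048,0],[0,0,0],0.045],[[0,-0.0072,0],[0,0,0],0.045],[[0,-0.0096,0],[0,0,0],0.045],[[0,-0.012,0],[0,0,0],0.045]]}}

```text
time_s: 16.45
tool_pos: [0.5489, -0.076, 0.0585]
tool_rot: [-180.0, 0.0, -14.4]
force: [-1.2, -2.3, -0.7]
grip_width: 0.0449
```

>>> {"api": "send_rows", "payload": {"steps": [[[0,-0.0024,0],[0,0,0],0.045],[[0,-0.0048,0],[0,0,0],0.045],[[0,-0.0072,0],[0,0,0],0.045],[[0,-0.0096,0],[0,0,0],0.045],[[0,-0.012,0],[0,0,0],0.045]]}}

```text
time_s: 16.87
tool_pos: [0.5519, -0.0644, 0.0585]
tool_rot: [-180.0, 0.0, -14.4]
force: [-0.5, -2.2, -1.1]
grip_width: 0.045
```

>>> {"api": "send_rows", "payload": {"steps": [[[0,-0.0024,0],[0,0,0],0.045],[[0,-0.0048,0],[0,0,0],0.045],[[0,-0.0072,0],[0,0,0],0.045],[[0,-0.0096,0],[0,0,0],0.045],[[0,-0.012,0],[0,0,0],0.045]]}}

```text
time_s: 17.28
tool_pos: [0.5549, -0.0528, 0.0586]
tool_rot: [-180.0, 0.0, -14.4]
force: [-0.8, -1.5, -1.4]
grip_width: 0.045
```

```bash
python3 - <<'E'
from h import *
t=env.read_camera("side");crop(t,"pics/p_s.png",200,170,320,290,5)
c=env.read_camera("top");crop(c,"pics/p_t.png",160,120,350,280,4)
o=env.get_obs();print(o["tool_pos"],W2P(o["tool_pos"]),o["tool_rot"],o["force"])
E
```

```text
[ 0.55507158 -0.05212976  0.05861109] (np.float64(-0.13785159965106464), np.float64(-0.019685721588303166)) [-1.79953626e+02 -7.07312712e-03 -1.43957767e+01] [-0.81078279 -1.08112289 -0.6489986 ]
```

View pics/p_s.png

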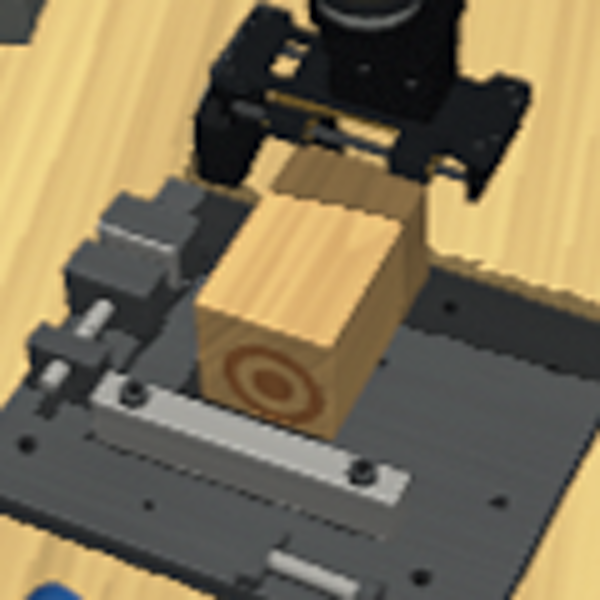

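View pics/p_t.png

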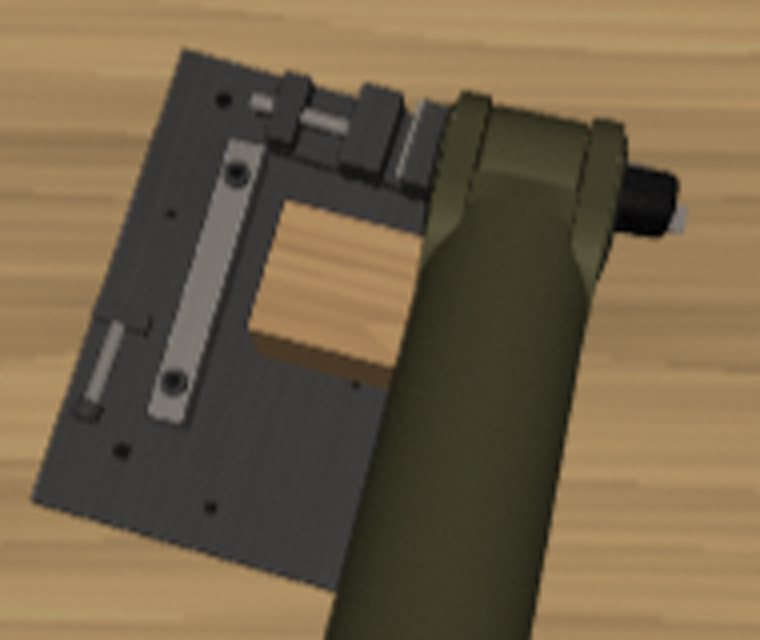

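```bash
python3 - <<'E'
from h import *
s=env.read_camera("side");t=env.read_camera("top")
S=lambda x,y,z:pt(s,(x+.5)/5-.5+200,(y+.5)/5-.5+170,z)
T=lambda x,y,z:pt(t,(x+.5)/4-.5+160,(y+.5)/4-.5+120,z)
f=lambda L:[np.round(W2P(p),4) for p in L]
print("end S",f([S(197,303,.11),S(332,347,.11)]))
print("end T",f([T(285,201,.11),T(249,329,.11)]))
E
```

```text
end S [array([ 0.0209, -0.0597]), array([0.0189, 0.0287])]
end T [array([ 0.0212, -0.06  ]), array([0.0183, 0.0289])]
```

The gap is about 33 mm, and the post now parallels the fence (about 1.5° to the plate).

>>> {"api": "send_rows", "payload": {"steps": [[[0,-0.0022,0],[0,0,0],0.045],[[0,-0.0044,0],[0,0,0],0.045],[[0,-0.0066,0],[0,0,0],0.045],[[0,-0.0088,0],[0,0,0],0.045],[[0,-0.011,0],[0,0,0],0.045]]}}

```text
time_s: 17.9
tool_pos: [0.5578, -0.0428, 0.0588]
tool_rot: [180.0, -0.0, -14.5]
force: [-0.6, -4.2, 1.1]
grip_width: 0.0448
```

>>> {"api": "send_rows", "payload": {"steps": [[[0,-0.0022,0],[0,0,0],0.045],[[0,-0.0044,0],[0,0,0],0.045],[[0,-0.0064,0],[0,0,0],0.045],[[0,-0.008,0],[0,0,0],0.045],[[0,-0.009,0],[0,0,0],0.045]]}}

```text
time_s: 18.32
tool_pos: [0.56, -0.0335, 0.0587]
tool_rot: [-180.0, -0.0, -14.4]
force: [-1.7, -4.5, 3.1]
grip_width: 0.0453
```

>>> {"api": "send_rows", "payload": {"steps": [[[0,-0.0008,0],[0,0,0],0.045],[[0,-0.0016,0],[0,0,0],0.045],[[0,-0.0024,0],[0,0,0],0.045],[[0,-0.0032,0],[0,0,0],0.045],[[0,-0.004,0],[0,0,0],0.045]]}}

```text
time_s: 18.73
tool_pos: [0.5608, -0.0298, 0.0586]
tool_rot: [-180.0, -0.0, -14.4]
force: [-0.7, -4.9, 2.7]
grip_width: 0.0452
```

>>> {"api": "send_rows", "payload": {"steps": [[[0,-0.0008,0],[0,0,0],0.045],[[0,-0.0016,0],[0,0,0],0.045],[[0,-0.0024,0],[0,0,0],0.045],[[0,-0.0032,0],[0,0,0],0.045],[[0,-0.004,0],[0,0,0],0.045]]}}

```text
time_s: 19.15
tool_pos: [0.5618, -0.0259, 0.0586]
tool_rot: [-180.0, 0.0, -14.4]
force: [-1.6, -4.9, 2.2]
grip_width: 0.045
```

```bash
python3 - <<'E'
from h import *
t=env.read_camera("side");crop(t,"pics/q_s.png",200,170,320,290,5)
c=env.read_camera("top");crop(c,"pics/q_t.png",180,140,300,240,6)
o=env.get_obs();print(o["tool_pos"],W2P(o["tool_pos"]),o["tool_rot"],o["force"])
E
```

```text
[ 0.56185541 -0.02564008  0.05854693] (np.float64(-0.11051153049485235), np.float64(-0.01919148692340467)) [-1.79982107e+02 -3.23163916e-03 -1.44279592e+01] [-0.5454117  -4.79417144  1.78800111]
```

View pics/q_s.png

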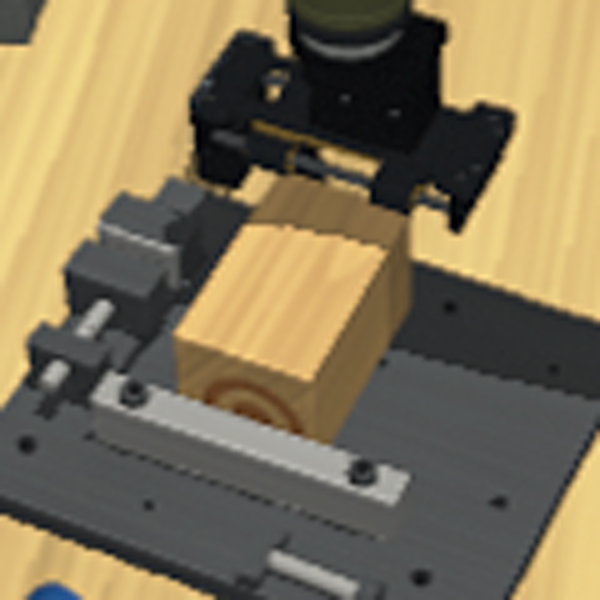

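View pics/q_t.png

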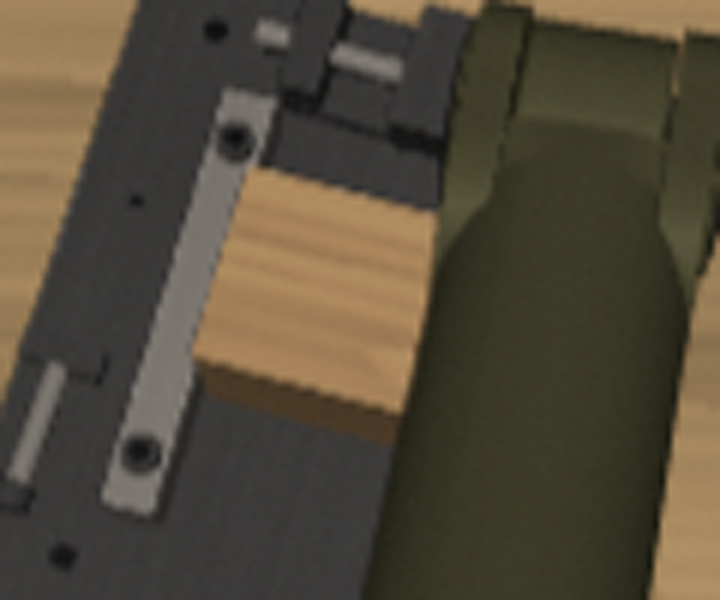

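>>> {"api": "send_rows", "payload": {"steps": [[[0,-0.0008,0],[0,0,0],0.045],[[0,-0.0016,0],[0,0,0],0.045],[[0,-0.0024,0],[0,0,0],0.045],[[0,-0.003,0],[0,0,0],0.045],[[0,-0.003,0],[0,0,0],0.045]]}}

```text
time_s: 19.67
tool_pos: [0.5626, -0.0228, 0.0585]
tool_rot: [-180.0, -0.0, -14.4]
force: [-1.2, -4.1, 2.2]
grip_width: 0.0451
```

>>> {"api": "send_rows", "payload": {"steps": [[[0,-0.0004,0],[0,0,0],0.045],[[0,-0.0008,0],[0,0,0],0.045],[[0,-0.0012,0],[0,0,0],0.045],[[0,-0.0016,0],[0,0,0],0.045],[[0,-0.002,0],[0,0,0],0.045]]}}

```text
time_s: 20.08
tool_pos: [0.5626, -0.0227, 0.0585]
tool_rot: [179.9, 0.0, -14.5]
force: [-2.6, -8.3, 4.2]
grip_width: 0.0445
```

It is home: the tool stopped and the force rose. I'll build up to 13–16 N.

>>> {"api": "send_rows", "payload": {"steps": [[[0,-0.0004,0],[0,0,0],0.045],[[0,-0.0008,0],[0,0,0],0.045],[[0,-0.0012,0],[0,0,0],0.045],[[0,-0.0015,0],[0,0,0],0.045],[[0,-0.0015,0],[0,0,0],0.045]]}}

```text
time_s: 20.5
tool_pos: [0.5626, -0.0227, 0.0585]
tool_rot: [179.8, 0.0, -14.5]
force: [-2.1, -9.1, 4.3]
grip_width: 0.0446
```

```bash
python3 - <<'E'
from h import *
o=env.get_obs();f=o["force"];print(f,f[:2]@UX,W2P(o["tool_pos"]),o["tool_rot"],o["wrist_torque"])
E
```

```text
[-2.09473498 -9.06399262  4.33364635] -9.294823316607683 (np.float64(-0.10749552417390275), np.float64(-0.019081577061229215)) [ 1.79792522e+02  3.96258110e-02 -1.44990188e+01] [-1.91522686  0.709792    0.24645063]
```

>>> {"api": "send_rows", "payload": {"steps": [[[0,-0.0004,0],[0,0,0],0.045],[[0,-0.0008,0],[0,0,0],0.045],[[0,-0.0012,0],[0,0,0],0.045],[[0,-0.0015,0],[0,0,0],0.045],[[0,-0.0015,0],[0,0,0],0.045]]}}

```text
time_s: 20.92
tool_pos: [0.5625, -0.0228, 0.0585]
tool_rot: [179.7, 0.1, -14.5]
force: [-4.3, -12.3, 5.7]
grip_width: 0.045
```

>>> {"api": "send_rows", "payload": {"steps": [[[0,-0.0003,0],[0,0,0],0.045],[[0,-0.0006,0],[0,0,0],0.045],[[0,-0.0006,0],[0,0,0],0.045],[[0,-0.0006,0],[0,0,0],0.045],[[0,-0.0006,0],[0,0,0],0.045]]}}

```text
time_s: 21.33
tool_pos: [0.5625, -0.0228, 0.0585]
tool_rot: [179.7, 0.1, -14.5]
force: [-3.8, -13.5, 5.5]
grip_width: 0.0451
```

```bash
python3 - <<'E'
from h import *
n=np.array([np.cos(np.radians(75.6)),np.sin(np.radians(75.6))])
for i in range(3):
    env.read_camera("side")
    o=env.get_obs();f=o["force"];print(o["time_s"],f.round(2) if hasattr(f,'round') else f,np.dot(f[:2],n))
E
```

```text
21.3833 [ -4.47 -13.33   5.43] -14.018646511181233
21.4333 [ -4.74 -13.59   5.58] -14.346052482441085
21.4833 [ -4.37 -13.58   6.25] -14.239926094765035
```

Steady at 14.2 N, so I'll hold, then back off.

>>> {"api": "send_rows", "payload": {"steps": [[[0,0,0],[0,0,0],0.045],[[0,0,0],[0,0,0],0.045],[[0,0,0],[0,0,0],0.045],[[0,0,0],[0,0,0],0.045],[[0,0,0],[0,0,0],0.045]]}}

```text
time_s: 21.9
tool_pos: [0.5625, -0.0228, 0.0585]
tool_rot: [179.7, 0.1, -14.5]
force: [-4.2, -13.2, 6.2]
grip_width: 0.0447
```

>>> {"api": "send_rows", "payload": {"steps": [[[0,0,0],[0,0,0],0.045],[[0,0,0],[0,0,0],0.045],[[0,0,0],[0,0,0],0.045],[[0,0,0],[0,0,0],0.045],[[0,0,0],[0,0,0],0.045]]}}

```text
time_s: 22.32
tool_pos: [0.5625, -0.0228, 0.0585]
tool_rot: [179.7, 0.1, -14.5]
force: [-3.3, -13.9, 5.1]
grip_width: 0.045
```

>>> {"api": "send_rows", "payload": {"steps": [[[0,0.002,0],[0,0,0],0.045],[[0,0.004,0],[0,0,0],0.045],[[0,0.006,0],[0,0,0],0.045],[[0,0.01,0],[0,0,0],0.045],[[0,0.018,0],[0,0,0],0.045]]}}

```text
time_s: 22.73
tool_pos: [0.5596, -0.0323, 0.0582]
tool_rot: [-179.9, 0.0, -14.3]
force: [0.6, 1.9, 0.8]
grip_width: 0.045
```

>>> {"api": "send_rows", "payload": {"steps": [[[0,0.02,0],[0,0,0],0.045],[[0,0.05,-0.005],[0,0,0],0.045],[[0,0.08,-0.03],[0,0,0],0.045],[[0,0.11,-0.06],[0,0,0],0.045],[[0,0.13,-0.1],[0,0,0],0.045]]}}

```text
time_s: 23.15
tool_pos: [0.5246, -0.1618, 0.1544]
tool_rot: [179.9, 0.2, -14.6]
force: [0.2, -0.0, 0.1]
grip_width: 0.0448
```

>>> {"api": "send_rows", "payload": {"steps": [[[0,0.02,-0.02],[0,0,0],0.045],[[0,0.04,-0.05],[0,0,0],0.045],[[0,0.06,-0.08],[0,0,0],0.045],[[0,0.06,-0.1],[0,0,0],0.045],[[0,0.06,-0.1],[0,0,0],0.045]]}}

```text
time_s: 23.57
tool_pos: [0.5142, -0.2197, 0.2601]
tool_rot: [-179.9, -0.5, -14.6]
force: [1.4, 0.1, 0.3]
grip_width: 0.045
```

```bash
python3 - <<'E'
from h import *
t=env.read_camera("side");crop(t,"pics/z_s.png",200,170,320,290,5);cv2.imwrite("pics/z_sf.png",t["pixels"][:,:,::-1])
c=env.read_camera("top");crop(c,"pics/z_t.png",160,120,350,280,4)
o=env.get_obs();print(o["tool_pos"],o["force"],o["time_s"])
E
```

```text
[ 0.51296492 -0.21690539  0.25554207] [ 0.35810783  0.5933001  -0.66000581] 23.6667
```

View pics/z_s.png

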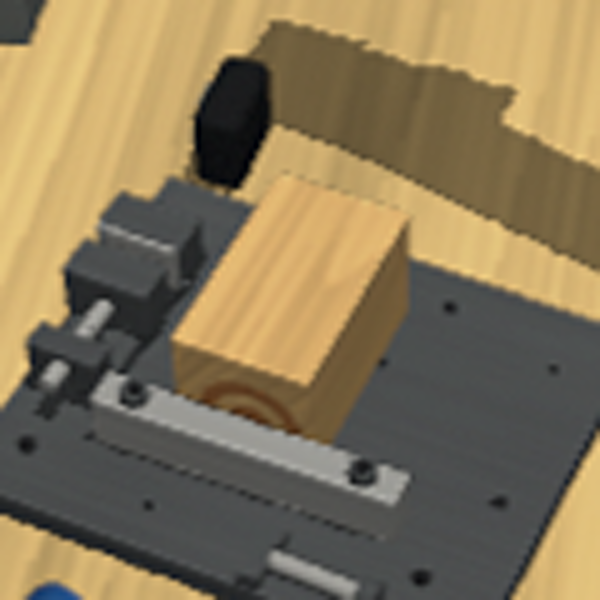

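View pics/z_t.png

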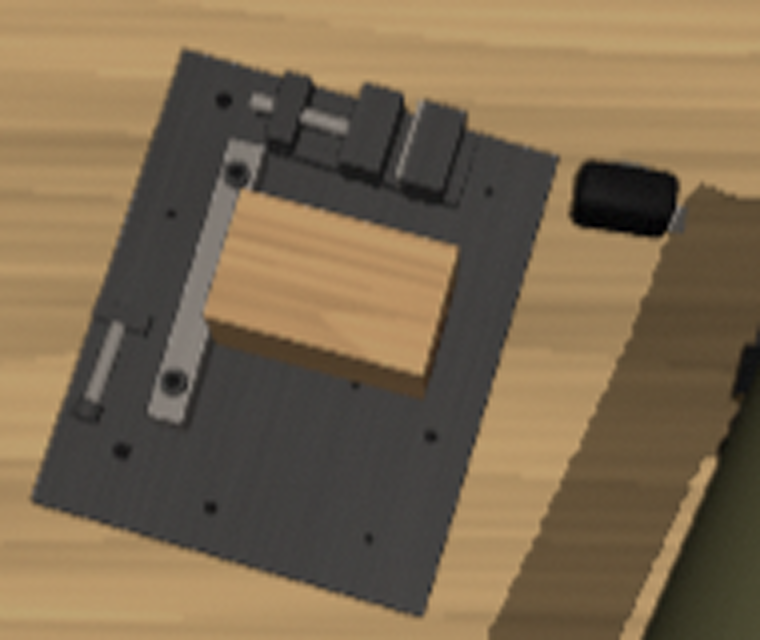

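View pics/z_sf.png

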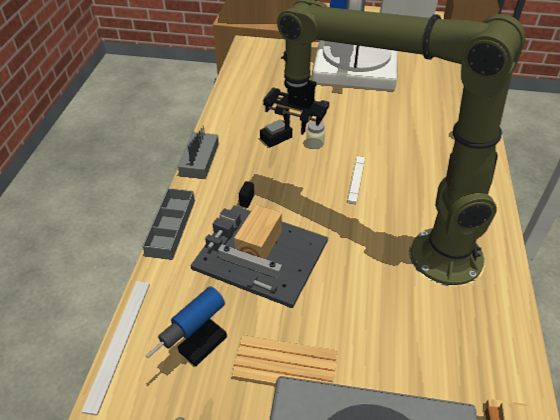

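```bash
python3 - <<'E'
from h import *
s=env.read_camera("side");t=env.read_camera("top")
S=lambda x,y,z:pt(s,(x+.5)/5-.5+200,(y+.5)/5-.5+170,z)
T=lambda x,y,z:pt(t,(x+.5)/4-.5+160,(y+.5)/4-.5+120,z)
f=lambda L:[np.round(W2P(p),4) for p in L]
print("end S",f([S(174,340,.11),S(308,387,.11)]),"foot",f([S(288,174,.11),S(410,212,.11)]))
print("end T",f([T(244,190,.11),T(205,320,.11)]),"foot",f([T(460,246,.11),T(427,375,.11)]))
E
```

```text
end S [array([ 0.0525, -0.0586]), array([0.0522, 0.0291])] foot [array([-0.0984, -0.0576]), array([-0.1   ,  0.0255])]
end T [array([ 0.0493, -0.0596]), array([0.0475, 0.0312])] foot [array([-0.0977, -0.0632]), array([-0.1011,  0.0256])]
```

```bash
python3 -c "
from cell import env
print(env.sign_off())"
```

```text
the job is handed in; nothing more can be done
None
```

The post is lying along the plate with its top end home against the fence, and I handed the job in at about 24 s of the 70 s allowed.

- **Slide:** I pushed it upright until its foot met the plate edge. The tool stopped there with about 8 N on it. Sliding itself read about 3–5 N, a little above the 1–3 N you quoted.
- **Tip:** pushing near the top took about 4–6 N, and the post fell flat and square onto the plate.
- **Press home:** I crept it onto the fence and held about 14 N for roughly 1 s. The tool did not move while the force rose from 4 to 14 N, so it was against a hard stop. The highest horizontal force I read on the post was about 14.5 N. I then backed off clear of everything.

**Last checks:**
- **Position:** the post's end measured 48–52 mm along the plate's x, against 53–55 mm for the fence face. That leaves a few millimetres of disagreement, a little more than the 2 mm calibration plus pixel error; I trusted the hard stop over it.
- **Angle:** the top view put the end face at about 1.1°, the same as the fence. The side view put it nearer 0.2°.
- **Bystanders:** the vise, chuck key and tape look unmoved in both views, and the other things look unmoved in the full side view. I judged this by eye and did not measure it.

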